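# Plug the tester into the sprung-lid machine outlet

### The job

Plug the yellow outlet tester into the machine outlet on the front of the grey supply box. A blue spring lid covers the outlet: lever it open from its lip (the tester's own nose will do it), keep it held open with the tester while you feed the nose in past it, and feel your way into the mouth. Then press the tester home against the seal until the lid's hooks drop behind the catch lugs on its side, and let go, leaving it plugged in and held by the lid. Be gentle, a push of 15 N is plenty; never force the outlet or the lid, and leave the other things on the bench alone.

Things in the scene. Friction and masses are not known exactly. Their poses are not given: they have to be found in the camera images.
- tester_grip (a point): Outlet tester: yellow and black plug-shaped tool without cable, 149 mm long, 0.2 kg, lying flat. Point: middle of its black grip (46 long, 34 wide, 38 mm high), on the long axis, 20 mm above its underside. x points to the nose, z up. Along x: grip -19 to +27 mm, yellow body 40 x 40 mm +27 to +91 (last 13 tapered), blue nose +91 to +125.5. Hold it by the grip: fingers then stay behind the lid.
- tester_nose (a point): Centre of the front end of the tester's blue round nose (36 mm diameter, 34.5 mm long, front edge bevelled 1.5 mm), on the long axis, 125.5 mm ahead of the grip point. Same axes as the grip point. In the hand the nose may hang a few mm low.
- tester_ridge (a point): Catch lugs on the tester's left side (mirrored on the right): two, one above the other, each 9.5 mm high, 4.8 mm proud of the 40 mm wide body. Point: between them in their steep rear faces, 24.8 mm left of the long axis, 48 mm ahead of the grip point (77.5 mm behind the nose's end); towards the nose they are ramped. Same axes as the grip point.
- supply: Grey supply box fixed to the bench (110 x 150 x 150 mm, plus a carrying handle on top), with the outlet on its front. Origin at bench level under the middle of the outlet's mouth; x points into the outlet, y to its left, z up. The outlet's housing is a 56 mm square block 46 mm deep, with a 72 mm wide flange behind it, 40 mm behind the mouth. Its plastic is slick (friction 0.25).
- outlet_mouth (a point): Centre of the outlet's round mouth, in the housing's front face, 80 mm above the bench; axes as the supply box. Recess 38 mm in diameter, edge bevelled 1 mm. A sprung seal in it is met with the nose 29.5 mm deep: 3 N, rising 2.6 N per mm. The lid's hooks drop at about 32 mm; at 34.5 mm the tester's shoulder strikes the housing. Lid and seal together resist with up to about 12 N.
- lid_hinge (a point): Vertical hinge axis at the lid's left edge, 3 mm before the mouth plane, 31 mm left of the mouth's centre. The lid, a blue plate 54 mm high and 4.5 mm thick reaching 57 mm from the hinge, swings outwards to the left. Closed, its inside lies 2 mm before the mouth plane. Axes as the supply box.
- lid_lip (a point): Tip of the finger lip (30 mm high, 3 mm thick) on the lid's free edge; moves with the lid. It leans outwards: closed, it is 67 mm to the right of the hinge and 10 mm before it, 8 mm clear of the housing's right side, so the nose can reach in behind it from the right, pointing about 45 degrees to the left.
- lid_hooks (a point): Between the tips of two hooks, 8 mm high, inside the lid, 16 mm above and below its middle, 43 to 46 mm from the hinge; steep towards the hinge, ramped towards the lip. Between them a rib 14 mm wide rides on the nose and  9 mm high from 16 to 36 mm from the hinge, sloping to nothing at 56 mm. Moves with the lid.
- lid (a joint): Opening angle of the lid in rad: 0 closed, stop at 1.95. Its spring shuts it with 0.12 N m when closed, 0.25 N m at 1.45 (it pushes sideways on the tester with 6 to 10 N). It reads about 1.53 while its rib slides along the straight body, about 1.65 with the hooks on top of the lugs, and drops to 1.45 to 1.56 when hooked behind them.
- rotary_switch: Black round turn switch, 65 mm across, 47 mm high, on the bench; origin under its middle. Leave alone.
- insulator_a: White porcelain bobbin insulator, 42 mm across, 46 mm high; origin under its middle. Leave alone.
- fuse_1: White bottle fuse, 23 mm across, 50 mm high, standing; origin under its middle. Leave alone.

How it is judged:
By the outcome, as a careful person would: the job done as asked, in the order asked, and still so for the second after the job is handed in, with the robot touching nothing.
It also fails if it takes over 70 s, if anything falls off the work surface, if the arm or the gripper's body presses on something with over 40 N, if the wrist force passes 120 N, or if a joint passes its speed limit or range.

### The arm

A 7-joint arm with a two-finger parallel gripper is mounted at the origin on a cart in front of the work surface, level with it; the furniture and walls round the work are solid. World frame = base frame: x ahead of the robot, y to its left, z up, the work surface at z = 0. Lengths are in mm, angles in rad, forces in N, time in s.
With the tool pointing down it reaches from about 400 to 875 mm from the base axis. Payload 4.4 kg.
Tool frame: the origin (TCP) lies where the fingers leave the gripper's body, on its centre line; the fingertips stand 73 mm ahead of it and the grasp point (between the pads) lies 54 mm ahead of it; z points along the fingers, y is the line along which they close (so a half turn about z gives the same grasp; the last joint's range is limited). The gripper opens to 85 mm and grips with 20 to 120 N. Pads are 22 mm wide; open, the fingers measure 114 mm over their backs; the gripper's body (76 mm by 85 mm) begins 54 mm behind the grasp point. The pads swing forward as they close: fully open they stand 13 mm farther back than shut.
Start: joints at [-1.322, 0.628, 0.038, 1.517, -0.027, 0.996, -0.02], TCP at [201.236, 618.079, 303.913] pointing down, gripper open.
Joint ranges: [-3.06, 3.06], [-0.37, 2.12], [-1.25, 1.32], [0.18, 2.47], [-1.1, 4.24], [0.23, 1.98], [-2.94, 2.94]. Speed limits (rad/s): [2.57, 2.57, 3.14, 3.14, 3.14, 3.14, 3.14].

### API

Orientations are given as [roll, pitch, yaw] about the fixed x, y, z axes, in that order (R = Rz(yaw) Ry(pitch) Rx(roll)).
In Python, from cell import ctrl gives the robot as it stands.
- The arm moves only by the tool send_rows, never from a script. Its argument "rows" is a list that holds one entry, the list of rows, each a list of 6 numbers: the shift along the tool's x, y, z in cm, then the turn, a rotation vector about the tool's x, y, z in rad. In form: [[[tx, ty, tz, wx, wy, wz], ...]]. A call has 1 to 10 rows; each row is the pose to reach, as a shift and turn from the pose commanded when the call began, along the tool's axes at that moment; what a row does not reach only later rows make up. A row lasts 1/10 s, in which the tool goes at most 50 mm and 8.59 degrees, less where a joint would pass 70% of its speed; a pose out of reach is approached as far as the arm can. A call with a gripper value outside its range is refused whole. "grip" is the closure in counts, from 0 (fully open) to 255 (shut), set as the call begins (left out, the last holds). The fingers move at their own pace and stop on an object; the grip force is fixed at half the most. Time passes only in rows, so rows that repeat a pose let the fingers close. It gives the time, the measured TCP pose, the force, the opening and the grip force at its end, in the units of the state.
- ctrl.read_state(): the state, without advancing time (a new reading comes with each control period).
- ctrl.get_image(name): name is "side" or "top"; returns a dict with "pixels" (420x560x3 uint8, red, green, blue), "fx", "fy", "cx", "cy" (pixels), "extrinsics" (4x4, takes a point from camera to world coordinates). Camera axes: x right, y up, looking along -z (the intrinsics and any distortion apply to the point x, -y, -z); pixel columns grow to the right and rows downward; lengths in mm; the calibration is good to about 2 mm. A picture is of the moment at which its call begins. There is no depth.
- ctrl.finish_job(): hands the job in; it is judged then, once.
The state is a dict: "clock": time; "qpos": joint angles; "qd": joint speeds; "tau": joint torques, N m; "eef_pos": TCP position; "tool_rot": TCP orientation; "force": force on the tool from outside, world axes, zero at the start; "torque": the same for the moment, N m; "width": finger opening in mm; "gripper_force": force on a finger pad.
Only numpy, scipy, OpenCV 4.12 (cv2) and the standard library are available. Lean on these libraries where they do the work, as an engineer would, in place of code of your own. Each camera call takes 0.05 s, during which the arm holds its last target. There are 200 camera calls.

## Working session

There is one attempt and no reset: what is moved stays moved. The work goes in short steps, Python scripts to look and compute and a tool call to move; the robot and the scene stay as the last step left them, time stands still between calls to the robot, and variables do not carry over. Pictures are saved under pics/ and viewed, at most 13 in all, crops included, and the job is handed in when it is done.

Besides the shell and the picture viewer there is one more tool, called as name(argument=value, ...), one argument or row to a line, values as JSON. send_rows: Moves the arm, as the interface text tells. Its arguments: {"type":"object","properties":{"rows":{"type":"array","items":{"type":"array","items":{"type":"array","items":{"type":"number"}}}},"grip":{"type":"number"}},"required":["rows"]}

```bash
ls; mkdir -p pics
python3 - <<'E'
from cell import ctrl
import cv2,numpy as np
s=ctrl.read_state(); print(s)
np.set_printoptions(precision=4,suppress=True)
for n in("side","top"):
    d=ctrl.get_image(n); cv2.imwrite(f"pics/{n}0.png",cv2.cvtColor(d["pixels"],cv2.COLOR_RGB2BGR))
    print(n,d["fx"],d["fy"],d["cx"],d["cy"],[k for k in d],"\n",np.array(d["extrinsics"]))
E
```

```text
pics
{'clock': 0.0, 'qpos': array([-1.32178396,  0.6293785 ,  0.03844051,  1.51837913, -0.02702007,
        0.99628805, -0.02001784]), 'qd': array([-0.00066407,  0.00035183,  0.00099107,  0.00029036,  0.00125603,
       -0.00042201, -0.00075442]), 'tau': array([-3.39981152e-04, -5.63403690e+01,  1.22626372e+00, -1.93441719e+01,
        1.10718445e-02,  1.05123664e-02,  1.15182053e-05]), 'eef_pos': array([201.07854174, 617.59962373, 302.9643848 ]), 'tool_rot': array([-3.13965748e+00,  9.82217946e-06,  2.82675245e+00]), 'force': array([ 0.24040817, -0.02742694, -0.28229974]), 'torque': array([-0.00112569,  0.00438414, -0.01099917]), 'gripper_force': 0.0, 'width': 85.6890787895642}
side 484.35905057405694 484.35905057405694 279.9274193846794 212.83897055120525 ['pixels', 'fx', 'fy', 'cx', 'cy', 'extrinsics'] 
 [[   0.1234   -0.7025    0.7009 1335.8542]
 [   0.9923    0.0778   -0.0968 -192.456 ]
 [   0.0135    0.7074    0.7066  851.8535]
 [   0.        0.        0.        1.    ]]
top 468.27967422888787 468.27967422888787 287.6395891712216 209.78509719691093 ['pixels', 'fx', 'fy', 'cx', 'cy', 'extrinsics'] 
 [[  -0.0108    0.9981   -0.0604  488.1014]
 [  -0.9999   -0.0116   -0.0121  -95.2275]
 [  -0.0127    0.0603    0.9981 1186.2396]
 [   0.        0.        0.        1.    ]]
```

View pics/side0.png

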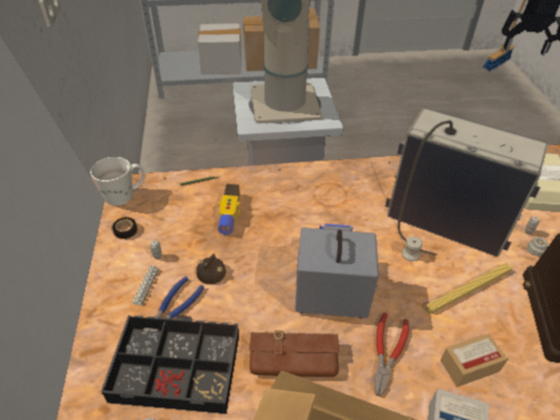

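View pics/top0.png

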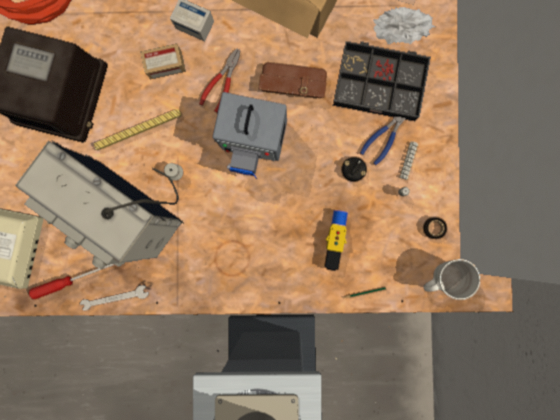

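The side view shows the tester at about (229,210) and the supply box at (337,270). In the top view the tester runs from (332,268) to (341,213), with its nose pointing away from the robot. The outlet and blue lid are at (243,160), facing the robot.

```bash
cat > h.py <<'E'
from cell import ctrl
import cv2,numpy as np
np.set_printoptions(precision=3,suppress=True)
def shot(n): return ctrl.get_image(n)
def ray(d,u,v):
    E=np.array(d["extrinsics"]); r=np.array([(u-d["cx"])/d["fx"],-(v-d["cy"])/d["fy"],-1.])
    return E[:3,3],E[:3,:3]@r
def at(d,u,v,z):
    o,r=ray(d,u,v); return o+r*(z-o[2])/r[2]
def proj(d,p):
    E=np.array(d["extrinsics"]); q=E[:3,:3].T@(np.array(p)-E[:3,3])
    return np.array([d["cx"]+d["fx"]*q[0]/-q[2], d["cy"]-d["fy"]*q[1]/-q[2]])
def crop(d,u0,v0,w,h,k):
    im=cv2.cvtColor(d["pixels"],cv2.COLOR_RGB2BGR)[v0:v0+h,u0:u0+w]
    return cv2.resize(im,None,fx=k,fy=k,interpolation=cv2.INTER_CUBIC)
E
python3 - <<'E'
from h import *
t=shot("top");
a=crop(t,205,85,100,100,4);b=crop(t,290,195,100,100,4)
cv2.imwrite("pics/c1.png",np.hstack([a,b]))
im=t["pixels"].astype(int); sub=im[195:285,300:380]
r,g,b=sub[...,0],sub[...,1],sub[...,2]
yel=(r>150)&(g>130)&(b<90); blu=(b>100)&(r<80); blk=(r<45)&(g<45)&(b<45)
for n,m in(("yel",yel),("blu",blu),("blk",blk)):
    v,u=np.nonzero(m); print(n,len(u),u.mean()+300,v.mean()+195,u.min()+300,u.max()+300,v.min()+195,v.max()+195)
E
```

```text
yel 1265 339.48300395256916 240.88853754940712 300 378 196 284
blu 152 339.8026315789474 217.3486842105263 333 346 211 224
blk 212 332.0188679245283 259.9858490566038 325 339 251 269
```

View pics/c1.png

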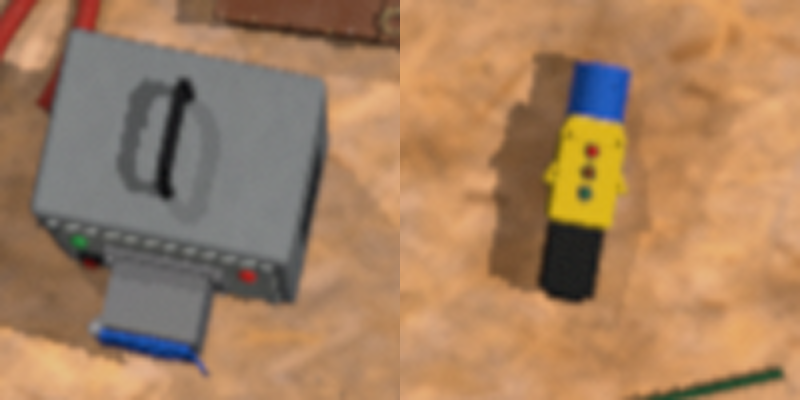

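The crop shows the closed lid, with the hinge pin at about (229,167) and the lip tip at about (257,178.5). The box top corners and the tester's outline are clear. Next I fit both poses from these points.

```bash
cat > fit.py <<'E'
from h import *
from scipy.optimize import least_squares
def fit(d,pts,p0):
    def P(q,X): c,s=np.cos(q[2]),np.sin(q[2]); return [q[0]+c*X[0]-s*X[1],q[1]+s*X[0]+c*X[1],X[2]]
    f=lambda q:np.concatenate([proj(d,P(q,X))-u for X,u in pts])
    r=least_squares(f,p0,x_scale=[10,10,.1],loss="soft_l1"); print(r.x); print(r.fun.reshape(-1,2)); return r.x
E
python3 - <<'E'
from fit import *
t=shot("top")
L=lambda a,b:np.array([205+a/4-.375,85+b/4-.375]); R=lambda a,b:np.array([290+(a-400)/4-.375,195+b/4-.375])
fit(t,[((46,75,150),L(35,210)),((156,75,150),L(75,30)),((156,-75,150),L(327,78)),((46,-75,150),L(288,264)),
 ((-3,31,107),L(96,327)),((-13,-36,95),L(206,374)),((0,-28,108),L(205,348))],[550,0,-.2])
fit(t,[((125.5,18,20),R(573,63)),((125.5,-18,20),R(631,70)),((91,-18,20),R(624,120)),((91,18,20),R(568,113)),
 ((27,20,40),R(550,221)),((27,-20,40),R(610,229)),((-19,17,38),R(541,291)),((-19,-17,38),R(592,299)),((48,24.8,20),R(545,178)),((48,-24.8,20),R(625,192))],[500,-200,-.1])
E
```

```text
[651.971  21.987  -0.22 ]
[[-1.375  1.243]
 [-0.826 -0.968]
 [ 1.227  0.366]
 [ 0.775  1.325]
 [ 0.464  0.145]
 [ 0.595 -0.866]
 [-1.78  -1.245]]
[ 431.528 -190.337   -0.18 ]
[[ 0.492 -0.935]
 [ 0.272 -0.265]
 [-0.215  0.893]
 [-0.517  0.209]
 [-0.456 -1.312]
 [ 0.761 -0.531]
 [-0.14   0.049]
 [ 0.901  0.426]
 [-0.298  0.568]
 [-0.554  0.445]]
```

```bash
cat > mv.py <<'E'
from h import *
from scipy.spatial.transform import Rotation as Ro
def E2R(e): return Ro.from_euler("xyz",e)
def rel(p0,e0,p,yaw,roll=np.pi,pitch=0.):
    R0=E2R(e0); R1=E2R([roll,pitch,yaw])
    return np.r_[R0.inv().apply(np.array(p)-p0)/10,(R0.inv()*R1).as_rotvec()]
E
python3 - <<'E'
from mv import *
s=ctrl.read_state(); p0,e0=s["eef_pos"],s["tool_rot"]
p0=[201.2,618.1,303.9]; e0=[-np.pi,0,2.827]
print(rel(p0,e0,[330,400,430],2.827-.9))
print(rel(p0,e0,[430,150,430],2.827-1.4))
p0=[430,150,430]; e0=[np.pi,0,2.827-1.4]
print(rel(p0,e0,[435.4,-191,180],-.18))
E
```

```text
[-18.997 -16.754 -12.61   -0.     -0.      0.9  ]
[-36.241 -37.433 -12.61   -0.     -0.      1.4  ]
[-33.671   5.421  25.      0.     -0.      1.607]
```

send_rows(
  rows=[
    [[-3.2,-2.8,-2.1,0,0,0.14],[-6.4,-5.6,-4.2,0,0,0.28],[-9.6,-8.4,-6.3,0,0,0.42],[-12.8,-11.2,-8.4,0,0,0.56],[-16,-14,-10.5,0,0,0.7],[-19,-16.8,-12.6,0,0,0.84],[-22,-20.2,-12.6,0,0,0.98],[-25,-23.6,-12.6,0,0,1.1],[-28,-27,-12.6,0,0,1.2],[-31,-31,-12.6,0,0,1.3]],
  ],
)

```text
clock: 1.2
eef_pos: [400.4, 226.1, 430.0]
tool_rot: [3.141, -0.001, 1.524]
force: [0.4, -0.5, 0.1]
width: 85.4
gripper_force: 0.0
```

Run:
```python
from mv import *
s=ctrl.read_state(); p0,e0=s["eef_pos"],s["tool_rot"]
print(s["clock"],p0,e0,s["qpos"])
print(rel(p0,e0,[450,120,430],1.2)); print(rel(p0,e0,[435.4,-191,160],-.18))
```

```text
1.2 [400.413 226.136 430.004] [ 3.141 -0.001  1.524] [-0.956  0.233  0.482  1.842 -0.121  1.095 -0.477]
[-10.369   5.451  -0.005   0.     -0.001   0.324]
[-41.525   5.44   26.97   -0.     -0.001   1.704]
```

send_rows(
  rows=[
    [[-4.5,2.5,0,0,0,0.14],[-9,4.5,0,0,0,0.28],[-13,5.5,1,0,0,0.42],[-17,5.5,4,0,0,0.56],[-21,5.5,7,0,0,0.7],[-25,5.5,10,0,0,0.84],[-29,5.5,13,0,0,0.98],[-33,5.5,16,0,0,1.12],[-37,5.5,19,0,0,1.26],[-41.5,5.4,21,0,0,1.4]],
  ],
)

```text
clock: 2.2
eef_pos: [435.1, -190.1, 217.9]
tool_rot: [-3.14, 0.002, 0.123]
force: [1.0, 0.6, 0.7]
width: 85.3
gripper_force: 0.0
```

Run:
```python
from mv import *
s=ctrl.read_state(); p0,e0=s["eef_pos"],s["tool_rot"]
print(s["clock"],p0,e0,s["qpos"])
print(rel(p0,e0,[435.4,-191,78],-.18))
```

```text
2.2 [ 435.113 -190.107  217.865] [-3.14   0.002  0.123] [-0.099  0.614  0.68   2.091 -0.638  0.654 -0.43 ]
[ 0.044  0.115 13.986 -0.001  0.002  0.303]
```

send_rows(
  rows=[
    [[0,0.1,3,0,0,0.14],[0,0.1,7,0,0,0.3],[0,0.1,10.5,0,0,0.3],[0,0.1,12.5,0,0,0.3],[0,0.1,14,0,0,0.3],[0,0.1,14,0,0,0.3],[0,0.1,14,0,0,0.3]],
  ],
)

```text
clock: 2.9
eef_pos: [435.9, -190.8, 80.0]
tool_rot: [-3.141, 0.0, -0.173]
force: [0.5, -0.2, -0.2]
width: 85.3
gripper_force: 0.0
```

send_rows(
  rows=[
    [[0,0,0,0,0,0],[0,0,0,0,0,0],[0,0,0,0,0,0],[0,0,0,0,0,0],[0,0,0,0,0,0],[0,0,0,0,0,0],[0,0,0,0,0,0],[0,0,0,0,0,0]],
  ],
  grip=255,
)

```text
clock: 3.7
eef_pos: [436.2, -190.9, 80.7]
tool_rot: [3.141, -0.001, -0.173]
force: [-0.6, 0.7, 6.3]
width: 33.1
gripper_force: 60.1
```

send_rows(
  rows=[
    [[0,0,-1.5,0,0,0],[0,0,-3,0,0,0],[0,0,-5,0,0,0],[0,0,-6,0,0,0],[0,0,-6,0,0,0],[0,0,-6,0,0,0]],
  ],
)

```text
clock: 4.3
eef_pos: [435.8, -190.3, 139.6]
tool_rot: [-3.141, 0.0, -0.173]
force: [0.2, -0.1, -0.9]
width: 32.8
gripper_force: 59.8
```

Run:
```python
from mv import *
s=ctrl.read_state(); print(s["eef_pos"],s["tool_rot"],s["force"],s["torque"],s["width"])
t=shot("side"); g=shot("top")
p=[436+121*.984-0,-191-121*.174,80]; print(proj(t,p),proj(g,p))
u,v=proj(t,p).astype(int); a=crop(t,u-50,v-70,100,100,4)
u2,v2=proj(g,p).astype(int); b=crop(g,u2-50,v2-20,100,100,4); print(u-50,v-70,u2-50,v2-20)
cv2.imwrite("pics/c2.png",np.hstack([a,b]))
```

```text
[ 435.823 -190.275  139.621] [-3.141  0.    -0.173] [ 0.177 -0.143 -0.876] [0.045 0.015 0.031] 32.83426649939713
[223.878 212.428] [342.715 209.142]
173 142 292 189
```

View pics/c2.png

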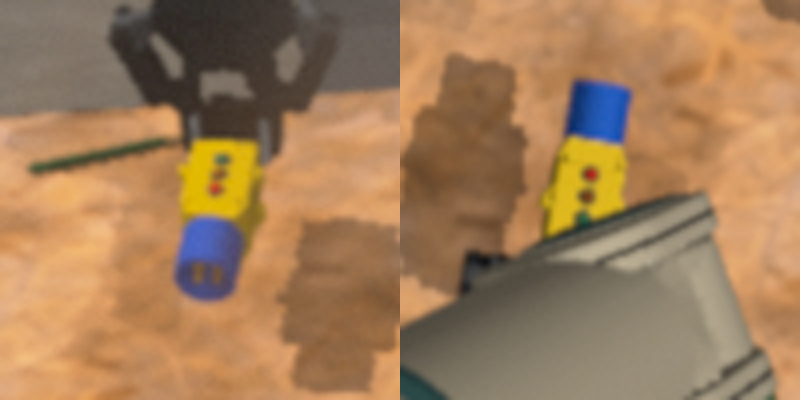

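The side crop shows the nose's front face centred near full pixel (224,210.5). In the top crop its front end is near (342,209.9). I triangulate from these two.

```bash
cat > tri.py <<'E'
from h import *
def tri(obs):
    A=np.zeros((3,3));b=np.zeros(3)
    for d,u,v in obs:
        o,r=ray(d,u,v); r/=np.linalg.norm(r); M=np.eye(3)-np.outer(r,r); A+=M;b+=M@o
    x=np.linalg.solve(A,b); print(x,[proj(d,x)-(u,v) for d,u,v in obs]); return x
E
python3 - <<'E'
from tri import *
t=shot("side"); g=shot("top")
tri([(t,224.1,210.6),(g,342.1,209.9)])
for z in (72,76,80): print(z,at(t,224.1,210.6,z),at(g,342.1,209.9,z))
E
```

```text
[ 553.038 -210.708   83.622] [array([0.23, 0.01]), array([0.219, 0.012])]
72 [ 541.105 -211.503   72.   ] [ 553.758 -211.404   72.   ]
76 [ 545.181 -211.406   76.   ] [ 553.522 -210.987   76.   ]
80 [ 549.258 -211.308   80.   ] [ 553.287 -210.57    80.   ]
```

```bash
cat > plan.py <<'E'
from h import *
H=np.array([-3.,31.])
T=np.array([(0,16.5),(-1.5,18),(-34.5,18),(-34.5,19),(-47,20),(-60,20),(-77,24.8),(-77.6,24.8),(-78,20),(-98,20),(-98.5,17),(-110,17),(-110,31),(-132,31),(-132,-31),(-110,-31),(-110,-17),(-98.5,-17),(-98,-20),(-78,-20),(-77.6,-24.8),(-60,-20),(-47,-20),(-34.5,-19),(-34.5,-18),(-1.5,-18),(0,-16.5)])
def tp(x,y,f): c,s=np.cos(f),np.sin(f); return T@np.array([[c,s],[-s,c]])+[x,y]
def dense(P,n=12): Q=np.vstack([P,P[:1]]); return np.vstack([a+(b-a)*t for a,b in zip(Q[:-1],Q[1:]) for t in np.linspace(0,1,n,endpoint=False)])
L0=np.array([(0,-1),(16,-10),(36,-10),(56,-1),(58,-1),(68,9),(66,11),(57,3.5),(0,3.5)],float)
def lid(th): e=np.array([-np.sin(th),-np.cos(th)]); n=np.array([-np.cos(th),np.sin(th)]); return H+L0[:,:1]*e+L0[:,1:]*n
def hit(A,B,tol=0):
    f=lambda P,Q:max(cv2.pointPolygonTest(P.astype(np.float32).reshape(-1,1,2),(float(q[0]),float(q[1])),True) for q in dense(Q))
    return max(f(A,B),f(B,A))
HS=np.array([(1,-19),(0,-20),(0,-28),(40,-28),(40,-36),(46,-36),(46,-75),(60,-75),(60,75),(46,75),(46,36),(40,36),(40,28),(0,28),(0,20),(1,19),(34,19),(34,-19)],float)
def theta(x,y,f):
    P=tp(x,y,f)
    for th in np.arange(1.95,-.001,-.02):
        if hit(P,lid(th))>0.05: return th+.02
    return 0.
def rep(wps):
    for x,y,f in wps: print((x,y,f),"L=",tp(x,y,np.radians(f))[1].round(1),"th=%.2f"%theta(x,y,np.radians(f)),"hous clr=%.1f"%-hit(HS,tp(x,y,np.radians(f))))
E
python3 - <<'E'
from plan import *
rep([(8,-65,45),(7,-50,45),(6.5,-44,45),(2,-43,45),(-5,-42,45),(-12,-39,45),(-20,-34,45),(-28,-28,45),(-32,-22,45),(-30,-17,40),(-27,-12,32),(-24,-8,24),(-20,-4,15),(-15,-1,7),(-8,0,0),(-3,0,0),(5,0,0),(20,0,0),(32,0,0)])
E
```

```text
(8, -65, 45) L= [ -5.8 -53.3] th=0.00 hous clr=25.6
(7, -50, 45) L= [ -6.8 -38.3] th=0.00 hous clr=11.3
(6.5, -44, 45) L= [ -7.3 -32.3] th=0.00 hous clr=6.7
(2, -43, 45) L= [-11.8 -31.3] th=0.09 hous clr=9.2
(-5, -42, 45) L= [-18.8 -30.3] th=0.19 hous clr=13.4
(-12, -39, 45) L= [-25.8 -27.3] th=0.33 hous clr=16.3
(-20, -34, 45) L= [-33.8 -22.3] th=0.49 hous clr=18.4
(-28, -28, 45) L= [-41.8 -16.3] th=0.67 hous clr=20.1
(-32, -22, 45) L= [-45.8 -10.3] th=0.81 hous clr=21.1
(-30, -17, 40) L= [-42.7  -4.2] th=0.89 hous clr=19.5
(-27, -12, 32) L= [-37.8   2.5] th=1.03 hous clr=18.3
(-24, -8, 24) L= [-32.7   7.8] th=1.19 hous clr=17.3
(-20, -4, 15) L= [-26.1  13. ] th=1.27 hous clr=15.7
(-15, -1, 7) L= [-18.7  16.7] th=1.39 hous clr=13.3
(-8, 0, 0) L= [-9.5 18. ] th=1.49 hous clr=8.7
(-3, 0, 0) L= [-4.5 18. ] th=1.53 hous clr=4.6
(5, 0, 0) L= [ 3.5 18. ] th=1.55 hous clr=1.0
(20, 0, 0) L= [18.5 18. ] th=1.55 hous clr=1.0
(32, 0, 0) L= [30.5 18. ] th=1.65 hous clr=1.0
```

```bash
cat >> mv.py <<'E'
S=np.array([652.,22.,-.22]); NL=121.
def tcp(x,y,fdeg,z):
    c,s=np.cos(S[2]),np.sin(S[2]); n=S[:2]+[c*x-s*y,s*x+c*y]; a=S[2]+np.radians(fdeg)
    return [n[0]-NL*np.cos(a),n[1]-NL*np.sin(a),z],a
def nose(s):
    y=s["tool_rot"][2]; n=s["eef_pos"][:2]+NL*np.array([np.cos(y),np.sin(y)])-S[:2]; c,q=np.cos(S[2]),np.sin(S[2])
    return np.array([c*n[0]+q*n[1],-q*n[0]+c*n[1],np.degrees(y-S[2])])
def moves(wps,z,s=None):
    s=s or ctrl.read_state(); print("t",s["clock"],"nose",nose(s),"z",s["eef_pos"][2],"F",s["force"])
    for w in wps:
        p,a=tcp(*w,z); print(w,np.array(p),rel(s["eef_pos"],s["tool_rot"],p,a).round(2).tolist())
E
python3 - <<'E'
from mv import *
moves([(-40,-110,20),(8,-72,45),(7,-50,45),(6.5,-44,45)],140.)
E
```

```text
t 4.5 nose [ -44.094 -248.974    2.671] z 139.21854426601462 F [ 0.195  0.176 -2.265]
(-40, -110, 20) [468.965 -92.193 140.   ] [1.61, -10.26, -0.08, -0.0, 0.0, -0.3]
(8, -72, 45) [ 541.925 -114.836  140.   ] [9.18, -9.29, -0.09, -0.0, 0.0, -0.74]
(7, -50, 45) [545.75  -93.148 140.   ] [9.19, -11.49, -0.09, -0.0, 0.0, -0.74]
(6.5, -44, 45) [546.572 -87.184 140.   ] [9.16, -12.09, -0.09, -0.0, 0.0, -0.74]
```

send_rows(
  rows=[
    [[0.5,-3.5,-0.1,0,0,-0.1],[1,-7,-0.1,0,0,-0.24],[2.5,-9,-0.1,0,0,-0.38],[4.5,-9.3,-0.1,0,0,-0.52],[7,-9.3,-0.1,0,0,-0.66],[9.2,-9.3,-0.1,0,0,-0.74],[9.2,-9.3,-0.1,0,0,-0.74],[9.2,-9.3,-0.1,0,0,-0.74]],
  ],
)

```text
clock: 5.3
eef_pos: [541.9, -115.0, 140.2]
tool_rot: [-3.14, 0.001, 0.566]
force: [0.2, 0.0, -2.1]
width: 33.4
gripper_force: 60.0
```

Run:
```python
from mv import *
moves([(8,-72,45),(7,-50,45),(6.5,-44,45),(2,-43,45),(-5,-42,45)],140.)
g=shot("top"); cv2.imwrite("pics/c3.png",crop(g,225,130,100,75,8))
```

```text
t 5.3 nose [  7.951 -72.096  45.024] z 140.18343630455033 F [ 0.172  0.009 -2.113]
(8, -72, 45) [ 541.925 -114.836  140.   ] [0.01, -0.01, 0.02, -0.0, 0.0, 0.0]
(7, -50, 45) [545.75  -93.148 140.   ] [1.5, -1.63, 0.02, -0.0, 0.0, 0.0]
(6.5, -44, 45) [546.572 -87.184 140.   ] [1.88, -2.09, 0.02, -0.0, 0.0, 0.0]
(2, -43, 45) [542.399 -85.226 140.   ] [1.64, -2.48, 0.02, -0.0, 0.0, 0.0]
(-5, -42, 45) [535.785 -82.723 140.   ] [1.21, -3.05, 0.02, -0.0, 0.0, 0.0]
```

View pics/c3.png

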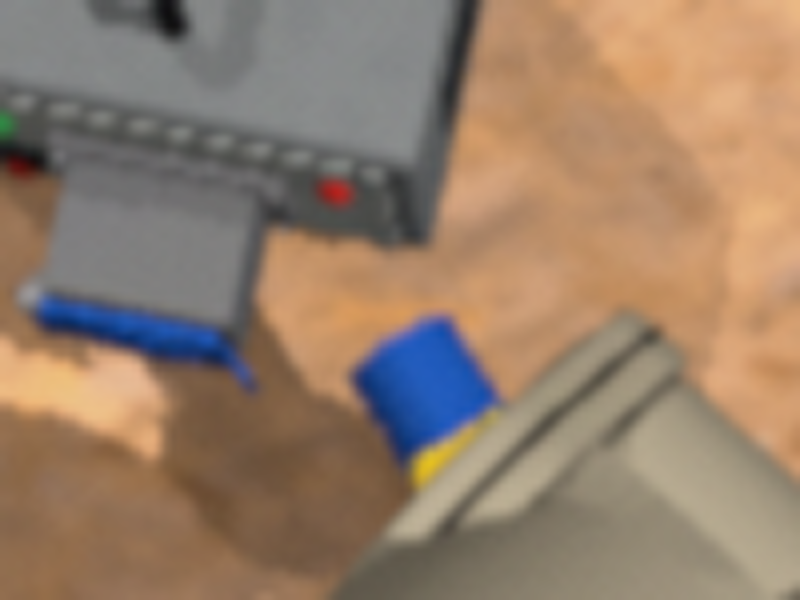

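In the 8x crop the hinge pin is at (30,297) and the lip tip at (252,388). The nose's front corners are at (354,378) and (448,318), to the right of the lip and pointing at the gap. I compare these with the model's predictions.

Run:
```python
from mv import *
from plan import tp
g=shot("top"); s=ctrl.read_state(); n=nose(s)
def W(x,y,z): c,q=np.cos(S[2]),np.sin(S[2]); return [S[0]+c*x-q*y,S[1]+q*x+c*y,z]
C=lambda p:(proj(g,p)-[225,130]+.5)*8-.5
P=tp(n[0],n[1],np.radians(n[2]))
for nm,p in(("hinge",W(-3,31,107)),("lip95",W(-13,-36,95)),("lip80",W(-13,-36,80)),("lidouter r57",W(-6.5,-26,107)),("hFR",W(0,-28,108)),("hBR",W(40,-28,108)),("hBL",W(40,28,108)),("boxFR",W(46,-75,150)),("L",W(*P[1],80)),("R",W(*P[-2],80))): print(nm,C(p))
```

```text
hinge [ 36.169 295.515]
lip95 [257.185 381.521]
lip80 [261.154 388.06 ]
lidouter r57 [225.029 347.329]
hFR [236.205 326.479]
hBR [265.331 192.758]
hBL [ 77.46  153.599]
boxFR [422.698 179.123]
L [346.095 384.106]
R [447.683 318.392]
```

```bash
sed -i 's/652.,22.,-.22/652.,23.5,-.22/' mv.py
python3 - <<'E'
from mv import *
moves([(7,-50,45),(6.5,-43,45),(2,-42,45),(-5,-42,45),(-12,-39,45)],140.)
E
```

```text
t 5.4 nose [  7.479 -73.611  45.   ] z 140.3039412389162 F [ 0.126 -0.545 -1.872]
(7, -50, 45) [545.75  -91.648 140.   ] [1.64, -1.7, 0.03, -0.0, 0.0, -0.0]
(6.5, -43, 45) [546.79  -84.708 140.   ] [2.1, -2.23, 0.03, -0.0, 0.0, -0.0]
(2, -42, 45) [542.617 -82.75  140.   ] [1.85, -2.62, 0.03, -0.0, 0.0, -0.0]
(-5, -42, 45) [535.785 -81.223 140.   ] [1.35, -3.12, 0.03, -0.0, 0.0, -0.0]
(-12, -39, 45) [529.609 -76.767 140.   ] [1.07, -3.82, 0.04, -0.0, 0.0, -0.0]
```

send_rows(
  rows=[
    [[0.4,-0.4,0,0,0,0],[0.9,-0.9,0,0,0,0],[1.4,-1.4,0,0,0,0],[1.65,-1.7,0,0,0,0],[1.8,-1.9,0,0,0,0],[1.95,-2.05,0,0,0,0],[2.1,-2.25,0,0,0,0],[2.1,-2.25,0,0,0,0]],
  ],
)

```text
clock: 6.2
eef_pos: [548.1, -84.3, 140.9]
tool_rot: [-3.141, -0.0, 0.567]
force: [-0.6, -1.1, -3.1]
width: 32.9
gripper_force: 60.0
```

Run:
```python
from mv import *
moves([(2,-42,45),(-5,-42,45),(-12,-39,45)],140.)
```

```text
t 6.2 nose [  7.558 -42.21   45.093] z 140.8620202497505 F [-0.604 -1.092 -3.13 ]
(2, -42, 45) [542.617 -82.75  140.   ] [-0.38, -0.43, 0.09, -0.0, -0.0, 0.0]
(-5, -42, 45) [535.785 -81.223 140.   ] [-0.87, -0.92, 0.09, -0.0, -0.0, 0.0]
(-12, -39, 45) [529.609 -76.767 140.   ] [-1.15, -1.63, 0.09, -0.0, -0.0, 0.0]
```

send_rows(
  rows=[
    [[-0.2,-0.2,0,0,0,0],[-0.4,-0.45,0,0,0,0],[-0.6,-0.7,0.05,0,0,0],[-0.85,-0.95,0.05,0,0,0],[-0.95,-1.2,0.05,0,0,0],[-1.05,-1.4,0.05,0,0,0],[-1.15,-1.65,0.05,0,0,0]],
  ],
)

```text
clock: 6.9
eef_pos: [529.2, -77.6, 140.5]
tool_rot: [3.141, 0.0, 0.566]
force: [1.1, -4.4, -1.2]
width: 32.8
gripper_force: 60.7
```

Run:
```python
from mv import *
moves([(-12,-39,45),(-20,-34,45),(-28,-28,45),(-32,-22,45),(-30,-17,40)],140.)
g=shot("top"); cv2.imwrite("pics/c4.png",crop(g,215,130,100,75,8))
```

```text
t 6.9 nose [-12.235 -39.841  45.019] z 140.47546111011593 F [ 1.083 -4.426 -1.209]
(-12, -39, 45) [529.609 -76.767 140.   ] [0.08, -0.05, 0.05, 0.0, 0.0, 0.0]
(-20, -34, 45) [522.893 -70.142 140.   ] [-0.14, -0.97, 0.05, 0.0, 0.0, 0.0]
(-28, -28, 45) [516.395 -62.541 140.   ] [-0.28, -1.96, 0.05, 0.0, 0.0, 0.0]
(-32, -22, 45) [513.801 -55.812 140.   ] [-0.14, -2.66, 0.05, 0.0, 0.0, 0.0]
(-30, -17, 40) [511.583 -42.218 140.   ] [0.41, -3.93, 0.04, 0.0, 0.0, 0.09]
```

View pics/c4.png

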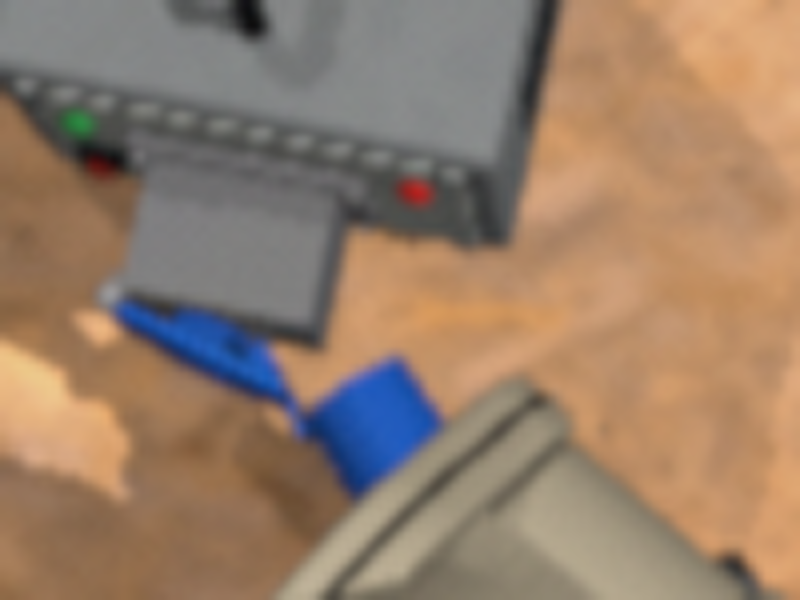

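The lid is lifting: the hinge is at (110,292) and the lip tip at (302,435). The nose corner at (305,415) holds the lip only near its tip, so I'll move farther left before continuing.

Run:
```python
from mv import *
from plan import rep
w=[(-12,-34,45),(-19,-28,45),(-26,-22,45),(-32,-17,45),(-31,-13,40),(-29,-8,32),(-25,-5,24),(-20,-2,15),(-15,0,7),(-9,0,0)]
rep(w); moves(w,140.)
```

```text
(-12, -34, 45) L= [-25.8 -22.3] th=0.43 hous clr=12.7
(-19, -28, 45) L= [-32.8 -16.3] th=0.59 hous clr=13.4
(-26, -22, 45) L= [-39.8 -10.3] th=0.75 hous clr=15.4
(-32, -17, 45) L= [-45.8  -5.3] th=0.89 hous clr=20.3
(-31, -13, 40) L= [-43.7  -0.2] th=0.99 hous clr=20.4
(-29, -8, 32) L= [-39.8   6.5] th=1.13 hous clr=20.3
(-25, -5, 24) L= [-33.7  10.8] th=1.27 hous clr=18.3
(-20, -2, 15) L= [-26.1  15. ] th=1.33 hous clr=15.9
(-15, 0, 7) L= [-18.7  17.7] th=1.43 hous clr=13.5
(-9, 0, 0) L= [-10.5  18. ] th=1.49 hous clr=9.7
t 6.95 nose [-12.882 -39.434  45.04 ] z 140.3540909654918 F [-0.613 -3.4   -1.814]
(-12, -34, 45) [530.7   -71.888 140.   ] [0.45, -0.33, 0.04, -0.0, 0.0, 0.0]
(-19, -28, 45) [525.178 -64.505 140.   ] [0.38, -1.25, 0.04, -0.0, 0.0, 0.0]
(-26, -22, 45) [519.656 -57.122 140.   ] [0.31, -2.17, 0.04, -0.0, 0.0, 0.0]
(-32, -17, 45) [514.892 -50.933 140.   ] [0.24, -2.95, 0.04, -0.0, 0.0, 0.0]
(-31, -13, 40) [511.48  -38.096 140.   ] [0.64, -4.21, 0.04, -0.0, 0.0, 0.09]
(-29, -8, 32) [507.82 -18.16 140.  ] [1.4, -6.09, 0.04, -0.0, 0.0, 0.23]
(-25, -5, 24) [507.896   0.17  140.   ] [2.39, -7.63, 0.04, -0.0, 0.0, 0.37]
(-20, -2, 15) [511.151  20.857 140.   ] [3.77, -9.21, 0.03, 0.0, 0.0, 0.52]
(-15, 0, 7) [516.94   38.592 140.   ] [5.21, -10.39, 0.03, 0.0, 0.0, 0.66]
(-9, 0, 0) [525.133  51.87  140.   ] [6.61, -11.07, 0.03, 0.0, 0.0, 0.79]
```

send_rows(
  rows=[
    [[0.2,-0.15,0,0,0,0],[0.45,-0.35,0,0,0,0],[0.45,-0.6,0,0,0,0],[0.4,-0.9,0,0,0,0],[0.38,-1.25,0,0,0,0],[0.35,-1.7,0,0,0,0],[0.3,-2.15,0,0,0,0],[0.28,-2.55,0,0,0,0],[0.25,-2.95,0,0,0,0],[0.25,-2.95,0,0,0,0]],
  ],
)

```text
clock: 7.95
eef_pos: [515.5, -49.7, 140.3]
tool_rot: [-3.141, 0.0, 0.568]
force: [-0.7, -4.0, -1.7]
width: 33.3
gripper_force: 60.6
```

Run:
```python
from mv import *
w=[(-32,-17,45),(-31,-13,40),(-29,-8,32),(-25,-5,24),(-20,-2,15),(-15,0,7),(-9,0,0)]
moves(w,140.)
g=shot("top"); cv2.imwrite("pics/c5.png",crop(g,205,130,100,75,8))
```

```text
t 7.95 nose [-31.895 -15.466  45.143] z 140.30301584338437 F [-0.75  -3.988 -1.684]
(-32, -17, 45) [514.892 -50.933 140.   ] [-0.12, 0.07, 0.03, -0.0, 0.0, 0.0]
(-31, -13, 40) [511.48  -38.096 140.   ] [0.29, -1.2, 0.03, -0.0, 0.0, 0.09]
(-29, -8, 32) [507.82 -18.16 140.  ] [1.05, -3.07, 0.03, -0.0, 0.0, 0.23]
(-25, -5, 24) [507.896   0.17  140.   ] [2.04, -4.61, 0.03, -0.0, 0.0, 0.37]
(-20, -2, 15) [511.151  20.857 140.   ] [3.43, -6.18, 0.04, -0.0, 0.0, 0.53]
(-15, 0, 7) [516.94   38.592 140.   ] [4.87, -7.37, 0.04, -0.0, 0.0, 0.67]
(-9, 0, 0) [525.133  51.87  140.   ] [6.28, -8.05, 0.04, -0.0, 0.0, 0.79]
```

View pics/c5.png

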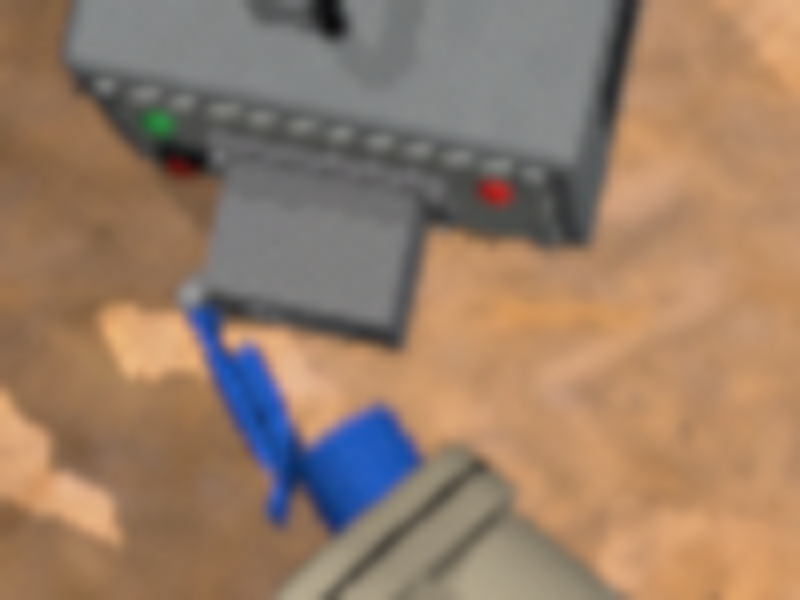

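The lid is now about 0.9 rad open, held by the nose corner at (300,468) on its inside. I continue with the swing.

send_rows(
  rows=[
    [[0.3,-1.2,0,0,0,0.09],[0.65,-2.1,0,0,0,0.16],[1.05,-3.05,0,0,0,0.23],[1.5,-3.85,0,0,0,0.3],[2.05,-4.6,0,0,0,0.37],[2.7,-5.4,0,0,0,0.45],[3.4,-6.2,0,0,0,0.53],[4.1,-6.8,0,0,0,0.6],[4.85,-7.35,0,0,0,0.67],[4.85,-7.35,0,0,0,0.67]],
  ],
)

```text
clock: 9.0
eef_pos: [516.5, 37.2, 139.9]
tool_rot: [3.14, 0.002, -0.105]
force: [-0.2, -7.1, -3.3]
width: 33.7
gripper_force: 61.4
```

Run:
```python
from mv import *
moves([(-15,0,7),(-9,0,0),(-4,0,0),(-1,0,0)],140.)
```

```text
t 9.0 nose [-15.035  -2.308   6.574] z 139.8550607338636 F [-0.185 -7.06  -3.25 ]
(-15, 0, 7) [516.94   38.592 140.   ] [0.03, -0.14, -0.01, 0.0, 0.0, -0.01]
(-9, 0, 0) [525.133  51.87  140.   ] [0.71, -1.55, -0.02, 0.0, 0.0, 0.11]
(-4, 0, 0) [530.013  50.779 140.   ] [1.2, -1.49, -0.02, 0.0, 0.0, 0.11]
(-1, 0, 0) [532.941  50.124 140.   ] [1.5, -1.45, -0.02, 0.0, 0.0, 0.11]
```

send_rows(
  rows=[
    [[0.35,-0.8,0,0,0,0.06],[0.7,-1.55,0,0,0,0.11],[0.7,-1.55,0,0,0,0.11],[0.7,-1.55,0,0,0,0.11]],
  ],
)

```text
clock: 9.4
eef_pos: [524.7, 50.9, 139.8]
tool_rot: [3.139, 0.002, -0.215]
force: [-0.3, -7.4, -3.0]
width: 33.0
gripper_force: 61.1
```

Run:
```python
from mv import *
moves([(-9,0,0),(-4,0,0),(-1,0,0)],140.); s=ctrl.read_state(); print(s["tool_rot"],s["torque"],s["qpos"])
g=shot("top"); a=crop(g,205,130,80,75,5)
t=shot("side"); b=crop(t,290,190,80,75,5); cv2.imwrite("pics/c6.png",np.hstack([a,b]))
```

```text
t 9.4 nose [-9.245 -0.364  0.307] z 139.84790539473934 F [-0.323 -7.399 -2.971]
(-9, 0, 0) [525.133  51.87  140.   ] [0.02, -0.1, -0.02, 0.0, 0.0, 0.01]
(-4, 0, 0) [530.013  50.779 140.   ] [0.52, -0.1, -0.02, 0.0, 0.0, 0.01]
(-1, 0, 0) [532.941  50.124 140.   ] [0.82, -0.1, -0.02, 0.0, 0.0, 0.01]
[ 3.139  0.002 -0.215] [-1.471  0.46  -0.669] [-0.586  0.831  0.701  2.003 -0.898  0.652 -1.07 ]
```

View pics/c6.png

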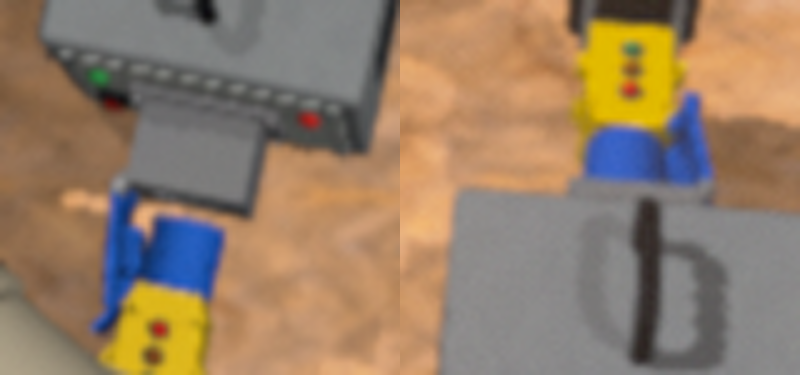

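The lid is held open by the nose, which sits right in front of the mouth. In the 5x top crop its front edge runs from (153,215) to (223,230), and the housing's front right corner is at (250,213). I compare predictions again to correct the lateral aim.

Run:
```python
from mv import *
from plan import tp
g=shot("top"); t=shot("side"); s=ctrl.read_state(); n=nose(s)
def W(x,y,z): c,q=np.cos(S[2]),np.sin(S[2]); return [S[0]+c*x-q*y,S[1]+q*x+c*y,z]
C=lambda p:(proj(g,p)-[205,130]+.5)*5-.5
D=lambda p:(proj(t,p)-[290,190]+.5)*5-.5+[400,0]
P=tp(n[0],n[1],np.radians(n[2]))
for nm,p in(("hinge",W(-3,31,107)),("hFR",W(0,-28,108)),("hFRbot",W(0,-28,52)),("hBR",W(40,-28,108)),("hFL",W(0,28,108)),("boxFR",W(46,-75,150)),("boxFL",W(46,75,150)),("L",W(*P[1],80)),("R",W(*P[-2],80)),("Lb",W(*P[2],80)),("Rb",W(*P[-3],80))): print(nm,C(p))
print()
for nm,p in(("boxBL",W(156,75,150)),("boxFL",W(46,75,150)),("boxFR",W(46,-75,150)),("hFL",W(0,28,108)),("hFR",W(0,-28,108)),("Lb",W(*P[2],80)),("Rb",W(*P[-3],80)),("Rtop",W(P[-3][0],n[1],98))): print(nm,D(p))
```

```text
hinge [119.199 184.55 ]
hFR [244.212 203.903]
hFRbot [254.037 220.454]
hBR [262.423 120.328]
hFL [126.579 179.271]
boxFR [360.644 111.808]
boxFL [33.691 43.761]
L [151.422 214.902]
R [225.271 230.008]
Lb [136.909 282.431]
Rb [210.87  297.616]

boxBL [846.189 431.284]
boxFL [832.883 210.731]
boxFR [455.067 180.833]
hFL [700.91  189.987]
hFR [568.429 179.536]
Lb [668.729 159.933]
Rb [587.576 153.873]
Rtop [632.362 128.572]
```

send_rows(
  rows=[
    [[0.3,-0.05,0,0,0,0],[0.6,-0.05,0,0,0,0],[0.8,-0.05,0,0,0,0],[0.95,-0.05,0,0,0,0],[1.1,-0.05,0,0,0,0],[1.25,-0.05,0,0,0,0],[1.25,-0.05,0,0,0,0]],
  ],
)

```text
clock: 10.3
eef_pos: [535.2, 49.2, 139.3]
tool_rot: [3.14, 0.006, -0.214]
force: [-4.1, -5.8, -2.1]
width: 33.0
gripper_force: 60.8
```

Run:
```python
from mv import *
moves([(3,0,0)],140.); s=ctrl.read_state(); print(s["tool_rot"],s["torque"])
c,q=np.cos(S[2]),np.sin(S[2]); f=s["force"]; print("Fsupply",c*f[0]+q*f[1],-q*f[0]+c*f[1],f[2])
```

```text
t 10.3 nose [1.364 0.325 0.347] z 139.3040404696019 F [-4.084 -5.845 -2.144]
(3, 0, 0) [536.844  49.251 140.   ] [0.16, -0.04, -0.07, 0.0, 0.01, 0.01]
[ 3.14   0.006 -0.214] [-1.2    1.025 -0.466]
Fsupply -2.709672399942917 -6.594835974850985 -2.1440690966262177
```

send_rows(
  rows=[
    [[0.1,0,0,0,0,0],[0.2,0,0,0,0,0],[0.3,0,0,0,0,0],[0.3,0,0,0,0,0]],
  ],
)

```text
clock: 10.7
eef_pos: [536.5, 49.3, 139.4]
tool_rot: [3.141, 0.01, -0.213]
force: [-9.8, -4.1, 2.8]
width: 33.1
gripper_force: 61.4
```

```bash
cat > st.py <<'E'
from mv import *
s=ctrl.read_state(); print("t",s["clock"],"nose",nose(s),"z",s["eef_pos"][2],"rpy",s["tool_rot"])
c,q=np.cos(S[2]),np.sin(S[2]); f=s["force"];m=s["torque"]; print("Fs",c*f[0]+q*f[1],-q*f[0]+c*f[1],f[2],"Ms",c*m[0]+q*m[1],-q*m[0]+c*m[1],m[2])
E
python3 st.py
```

```text
t 10.7 nose [2.695 0.791 0.375] z 139.38419846321085 rpy [ 3.141  0.01  -0.213]
Fs -8.682023570727797 -6.154487552616331 2.8090914233741393 Ms -1.3344267595260706 1.4749361713426268 -0.4189433395335342
```

send_rows(
  rows=[
    [[-0.2,0,0,0,0,0],[-0.2,0,-0.1,0,0,0],[-0.2,0,-0.2,0,0,0],[-0.1,0,-0.2,0,0,0],[0,0,-0.2,0,0,0],[0,0,-0.2,0,0,0]],
  ],
)

```text
clock: 11.3
eef_pos: [539.2, 48.7, 141.7]
tool_rot: [3.14, 0.004, -0.213]
force: [-2.8, -5.1, -1.9]
width: 33.4
gripper_force: 60.8
```

```bash
python3 st.py
```

```text
t 11.3 nose [5.468 0.757 0.38 ] z 141.7460456804793 rpy [ 3.14   0.004 -0.213]
Fs -1.672324500161801 -5.562521308988722 -1.8891269246546911 Ms -1.3067337580933323 0.35244424686194803 -0.39431777689324
```

send_rows(
  rows=[
    [[0.2,0,0,0,0,0],[0.4,0,0,0,0,0],[0.6,0,0,0,0,0],[0.8,0,0,0,0,0],[0.8,0,0,0,0,0]],
  ],
)

```text
clock: 11.8
eef_pos: [545.9, 46.9, 141.4]
tool_rot: [3.14, 0.006, -0.214]
force: [-3.8, -6.3, -2.6]
width: 33.4
gripper_force: 60.7
```

```bash
python3 st.py
```

```text
t 11.8 nose [12.388  0.428  0.364] z 141.42077851446763 rpy [ 3.14   0.006 -0.214]
Fs -2.309763731882252 -7.019958695454191 -2.644243243914541 Ms -1.449954017962953 0.5755887905410311 -0.3896034275844631
```

send_rows(
  rows=[
    [[0.3,0,0,0,0,0],[0.6,0,0,0,0,0],[0.9,0,0,0,0,0],[1.2,0,0,0,0,0],[1.2,0,0,0,0,0]],
  ],
)

```text
clock: 12.3
eef_pos: [556.9, 44.8, 141.0]
tool_rot: [3.14, 0.009, -0.212]
force: [-6.4, -5.4, -2.6]
width: 33.0
gripper_force: 60.3
```

```bash
python3 st.py
```

```text
t 12.3 nose [23.507  0.89   0.433] z 141.0229248315782 rpy [ 3.14   0.009 -0.212]
Fs -5.104621530619953 -6.723361447051292 -2.606617396321785 Ms -1.312668500032748 1.0800632242607107 -0.23923004272901904
```

send_rows(
  rows=[
    [[0.2,0,0,0,0,0],[0.4,0,0,0,0,0],[0.6,0,0,0,0,0],[0.6,0,0,0,0,0]],
  ],
)

```text
clock: 12.7
eef_pos: [563.9, 43.3, 141.4]
tool_rot: [3.14, 0.006, -0.213]
force: [-5.4, -5.9, -2.3]
width: 33.0
gripper_force: 60.6
```

```bash
python3 st.py
```

```text
t 12.7 nose [30.682  0.917  0.409] z 141.4030262796442 rpy [ 3.14   0.006 -0.213]
Fs -4.004697264114503 -6.97559599485357 -2.3177704306452367 Ms -1.2767680787634235 0.6942026599953066 -0.2664521623158869
```

send_rows(
  rows=[
    [[0.1,0,0,0,0,0],[0.2,0,0,0,0,0],[0.3,0,0,0,0,0],[0.3,0,0,0,0,0]],
  ],
)

```text
clock: 13.1
eef_pos: [565.6, 42.8, 141.2]
tool_rot: [3.14, 0.008, -0.213]
force: [-6.8, -4.7, -0.9]
width: 33.1
gripper_force: 60.8
```

```bash
python3 st.py
```

```text
t 13.1 nose [32.514  0.821  0.404] z 141.19538296447814 rpy [ 3.14   0.008 -0.213]
Fs -5.618082569435254 -6.122774062450927 -0.8598507257738488 Ms -1.368540663170908 1.039491196091822 -0.29946781273866385
```

send_rows(
  rows=[
    [[0.1,0,0,0,0,0],[0.2,0,0,0,0,0],[0.2,0,0,0,0,0]],
  ],
)

```text
clock: 13.4
eef_pos: [566.1, 42.5, 141.0]
tool_rot: [3.14, 0.012, -0.213]
force: [-10.6, -5.3, 1.5]
width: 33.1
gripper_force: 61.0
```

```bash
python3 st.py
```

```text
t 13.4 nose [32.982  0.676  0.416] z 140.99763570382433 rpy [ 3.14   0.012 -0.213]
Fs -9.225669733200832 -7.510645676383007 1.5265769015445958 Ms -1.4746738749550574 1.7085466251047026 -0.18048648588010108
```

send_rows(
  rows=[
    [[0.1,0,0,0,0,0],[0.2,0,0,0,0,0],[0.2,0,0,0,0,0]],
  ],
)

```text
clock: 13.7
eef_pos: [566.8, 42.3, 140.7]
tool_rot: [3.14, 0.015, -0.213]
force: [-13.9, -3.5, 2.6]
width: 33.2
gripper_force: 61.2
```

```bash
python3 st.py
python3 - <<'E'
from h import *
g=shot("top"); a=crop(g,205,130,80,75,5)
t=shot("side"); b=crop(t,290,190,80,75,5); cv2.imwrite("pics/c7.png",np.hstack([a,b]))
E
```

```text
t 13.7 nose [33.71   0.591  0.416] z 140.7183414051238 rpy [ 3.14   0.015 -0.213]
Fs -12.814965483838419 -6.482304497485142 2.591258738347366 Ms -1.551339994682684 2.092056078336543 -0.1703342710874573
```

View pics/c7.png

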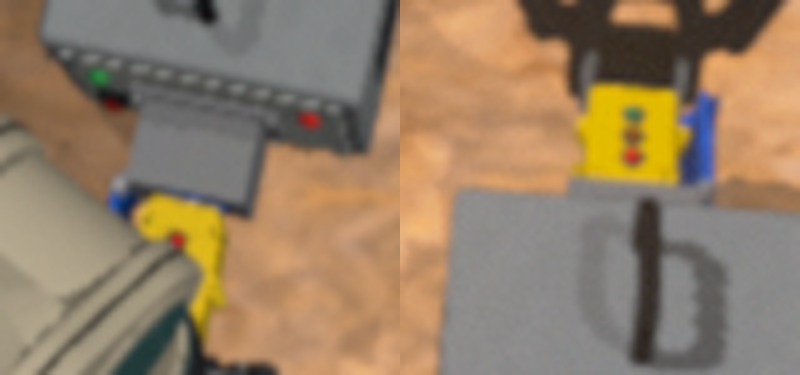

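The blue strip at about (185,200) in the top crop shows the shoulder still 1–3 mm off the housing, with the lid lying along the body. I take out the small pitch sag and press slightly more.

send_rows(
  rows=[
    [[0,0,0,0,0.01,0],[0.05,0,0,0,0.02,0],[0.1,0,0,0,0.02,0],[0.1,0,0,0,0.02,0]],
  ],
)

```text
clock: 14.2
eef_pos: [566.2, 42.4, 139.9]
tool_rot: [3.14, -0.002, -0.213]
force: [-15.0, -4.7, -0.4]
width: 33.2
gripper_force: 60.7
```

```bash
python3 st.py
```

```text
t 14.2 nose [33.161  0.65   0.422] z 139.86148337971602 rpy [ 3.14  -0.002 -0.213]
Fs -13.571504623419745 -7.822524755504348 -0.40370847960483314 Ms -1.6570839510487947 2.871029331708204 -0.23743819501774052
```

Run:
```python
from mv import *
t=shot("side")
def W(x,y,z): c,q=np.cos(S[2]),np.sin(S[2]); return [S[0]+c*x-q*y,S[1]+q*x+c*y,z]
D=lambda p:((proj(t,p)-[290,190]+.5)*5-.5+[400,0]).round(0)
for th in(1.45,1.5,1.55,1.6,1.65,1.7):
    e=np.array([-np.sin(th),-np.cos(th)]);n=np.array([-np.cos(th),np.sin(th)])
    f=lambda r,o,z:D(W(*(np.array([-3,31])+r*e+o*n),z))
    print(th,"plate end out/in top",f(57,3.5,107),f(57,-1,107),"base out top",f(0,3.5,107),"lip top",f(67,10,95),"rib end top", f(36,-10,87))
for d in(30,31,32,33,34.5): print(d,"lugs rear L/R",D(W(d-77.5,24.8,90)),D(W(d-77.5,-24.8,90)),"shoulder top",D(W(d-34.5,0,99)),"yellow rear top",D(W(d-98.5,20,100)),D(W(d-98.5,-20,100)))
im=crop(t,290,190,80,75,5); cv2.imwrite("pics/c8.png",cv2.resize(im[0:250],None,fx=2,fy=2,interpolation=cv2.INTER_CUBIC))
```

```text
1.45 plate end out/in top [699.  93.] [689.  93.] base out top [716. 187.] lip top [708.  96.] rib end top [669. 159.]
1.5 plate end out/in top [705.  93.] [695.  93.] base out top [716. 187.] lip top [715.  97.] rib end top [673. 158.]
1.55 plate end out/in top [712.  94.] [702.  93.] base out top [716. 188.] lip top [723.  98.] rib end top [677. 158.]
1.6 plate end out/in top [718.  95.] [708.  94.] base out top [716. 188.] lip top [730. 100.] rib end top [681. 157.]
1.65 plate end out/in top [725.  96.] [715.  94.] base out top [716. 188.] lip top [738. 101.] rib end top [686. 157.]
1.7 plate end out/in top [731.  97.] [721.  95.] base out top [716. 188.] lip top [745. 103.] rib end top [690. 157.]
30 lugs rear L/R [688. 140.] [576. 131.] shoulder top [633. 192.] yellow rear top [680.  90.] [590.  83.]
31 lugs rear L/R [688. 141.] [576. 132.] shoulder top [633. 193.] yellow rear top [680.  91.] [590.  84.]
32 lugs rear L/R [688. 143.] [576. 134.] shoulder top [633. 195.] yellow rear top [680.  93.] [590.  86.]
33 lugs rear L/R [688. 144.] [576. 136.] shoulder top [633. 197.] yellow rear top [680.  94.] [590.  87.]
34.5 lugs rear L/R [688. 147.] [576. 138.] shoulder top [633. 199.] yellow rear top [680.  97.] [590.  90.]
```

View pics/c8.png

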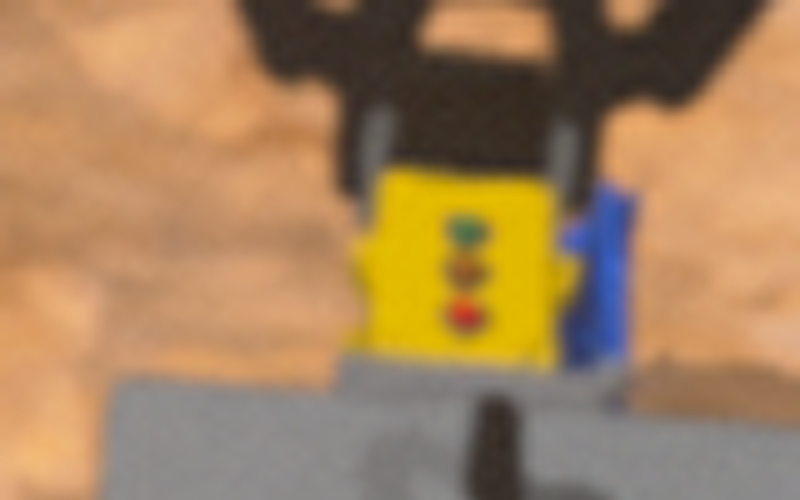

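The crop shows the blue hook at (570,235) just behind the yellow lug at (578,265), and the lip corner at (636,195), which gives a lid angle near 1.52. The hooks have dropped. I ease the push and check with a slight pull.

send_rows(
  rows=[
    [[-0.2,0,0,0,0,0],[-0.4,0,0,0,0,0],[-0.6,0,0,0,0,0],[-0.8,0,0,0,0,0],[-0.8,0,0,0,0,0]],
  ],
)

```text
clock: 14.75
eef_pos: [564.2, 43.4, 140.8]
tool_rot: [3.14, -0.015, -0.213]
force: [-0.9, -6.1, -6.9]
width: 33.0
gripper_force: 60.5
```

```bash
python3 st.py
```

```text
t 14.75 nose [30.93   1.083  0.387] z 140.7888406057452 rpy [ 3.14  -0.015 -0.213]
Fs 0.4972757815447142 -6.1522436918049515 -6.9095828893425715 Ms -1.3143601310263575 0.5458055267172561 -0.44652291610478806
```

send_rows(
  rows=[
    [[0,0,0,0,-0.012,0],[-0.1,0,0,0,-0.015,0],[-0.2,0,0,0,-0.015,0],[-0.2,0,0,0,-0.015,0]],
  ],
)

```text
clock: 15.15
eef_pos: [564.6, 43.4, 141.5]
tool_rot: [3.14, -0.005, -0.214]
force: [1.8, -5.8, -7.3]
width: 32.9
gripper_force: 60.5
```

```bash
python3 st.py
```

```text
t 15.15 nose [31.377  1.104  0.366] z 141.50142416805556 rpy [ 3.14  -0.005 -0.214]
Fs 3.0710075285043157 -5.292882702498807 -7.27138816186301 Ms -1.164149641648118 -0.4725677672693015 -0.4842904187152045
```

send_rows(
  rows=[
    [[0.1,0,0.1,0,0,0],[0.15,0,0.2,0,0,0],[0.15,0,0.2,0,0,0]],
  ],
)

```text
clock: 15.45
eef_pos: [564.8, 43.1, 140.1]
tool_rot: [3.14, -0.003, -0.213]
force: [-3.2, -5.6, 1.4]
width: 32.9
gripper_force: 61.5
```

```bash
python3 st.py
```

```text
t 15.45 nose [31.661  0.916  0.378] z 140.08901613545484 rpy [ 3.14  -0.003 -0.213]
Fs -1.9117397875165774 -6.2133648179321845 1.3648448788378826 Ms -1.1933248963445249 0.1835519011463671 -0.32843903260836615
```

send_rows(
  rows=[
    [[0,0.1,0,0,0,0],[0,0.1,0,0,0,0],[0,0.1,0,0,0,0],[0,0.1,0,0,0,0],[0,0.1,0,0,0,0],[0,0.1,0,0,0,0]],
  ],
  grip=70,
)

```text
clock: 16.05
eef_pos: [565.8, 43.2, 140.2]
tool_rot: [-3.141, -0.005, -0.213]
force: [-0.5, 0.0, 0.5]
width: 62.0
gripper_force: 0.0
```

```bash
python3 st.py
python3 - <<'E'
from h import *
t=shot("side"); cv2.imwrite("pics/c9.png",crop(t,280,180,90,75,8))
E
```

```text
t 16.05 nose [32.604  1.245  0.409] z 140.19568757637057 rpy [-3.141 -0.005 -0.213]
Fs -0.4981422089486574 -0.09301342737039671 0.46614139308545927 Ms -0.0023408627848011433 0.0029230849816741147 0.011808039640452432
```

View pics/c9.png

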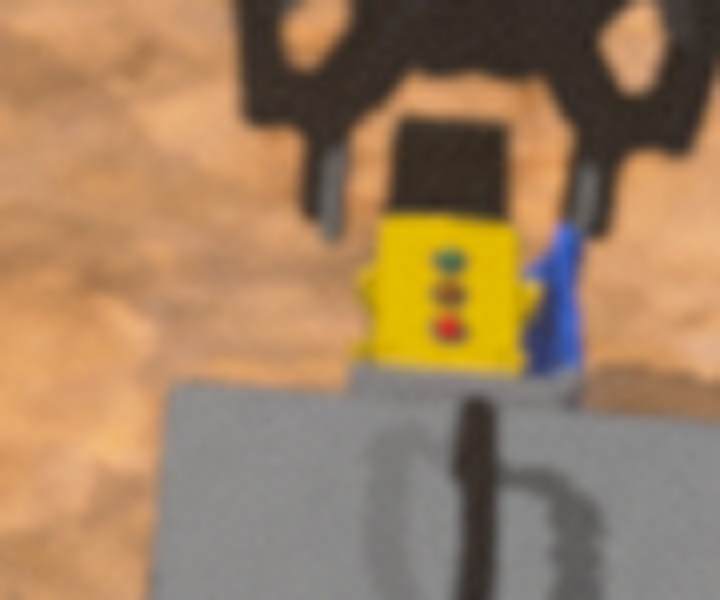

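The tester stays plugged in with the lid hooked on it at (535,290), and the open fingers are clear on both sides. I retreat back and up.

send_rows(
  rows=[
    [[-0.5,0,0,0,0,0],[-1.2,0,-0.5,0,0,0],[-2,0,-3,0,0,0],[-3,0,-6,0,0,0],[-4,0,-10,0,0,0],[-5,0,-14,0,0,0],[-5,0,-16,0,0,0],[-5,0,-16,0,0,0]],
  ],
)

```text
clock: 16.9
eef_pos: [516.7, 53.6, 302.9]
tool_rot: [-3.139, -0.01, -0.213]
force: [-0.1, 0.0, -0.1]
width: 62.1
gripper_force: 0.0
```

```bash
python3 st.py
python3 - <<'E'
from h import *
t=shot("side")
cv2.imwrite("pics/c10.png",crop(t,280,170,100,75,8))
E
```

```text
t 16.9 nose [-17.569   0.672   0.4  ] z 302.851770762354 rpy [-3.139 -0.01  -0.213]
Fs -0.09907729639701758 0.02261532431202811 -0.06389613117000126 Ms 0.010659137907450154 -0.05354343686443169 0.021257318026788544
```

View pics/c10.png

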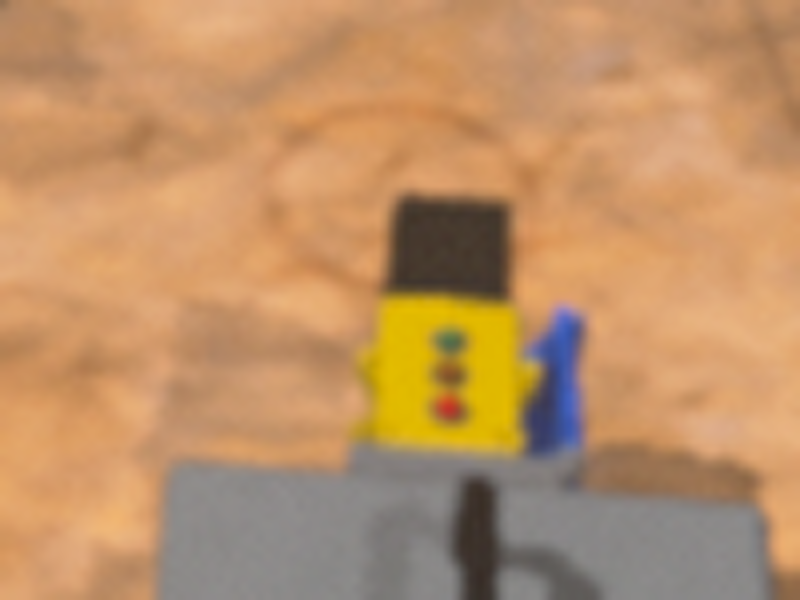

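The tester sits level in the outlet with the lid hooked behind its lug at (537,360), and the robot is clear of everything. I hand in the job.

```bash
python3 -c "
from cell import ctrl
print(ctrl.finish_job())"
```

```text
the job is handed in; nothing more can be done
None
```

The tester is plugged into the outlet with the lid's hooks behind its lugs (they held against a light pull), the gripper is open and clear, and I handed the job in at about 17 s with no verdict returned.

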